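Lock out the paint shaker and fill its empty cells

TASK

Make the paint shaker safe and load it: turn the isolator handle fully to off (clockwise), then swing its lockout hasp fully out over the edge of the box, towards the robot, and only after that stand one spare paint tin in each empty cell of the shaker, set down gently, upright and all the way to the bottom. Leave the tins already in the shaker where they are, leave any spare left over standing upright on the bench, leave the isolator off and the hasp out, and do not disturb the tape roll and the glass jar.

Things in the scene. Friction and masses are not known exactly. Their poses are not given: they have to be found in the camera images.
- isolator: isolator box, fixed on the bench, on either the left or the right side: grey, 160 (x) x 170 (y) mm, flat top 90 mm above the bench. Origin: centre of its underside; x points away from the robot's side (within 0.2 rad of world x), y to the left
- handle_grip (a point): middle of the isolator's black bar handle on the box's top, on its vertical turning axis. The bar is 70 mm long, 18 mm wide; its top is 15 mm above this point and the round collar under it 24 mm below this point. At joint value 0 the bar lies along the box's x axis with the white line at its +x end
- iso_handle (a joint): turn of the isolator handle, rad, clockwise seen from above: 0 = on (white line towards the white dash), 1.57 = off, at its stop (white line towards the white ring, the box's -y side). Starts between 0 and 0.2. Stiff (about 0.12 N m), stays where left
- hasp_tab (a point): centre of the upright steel tab at the free end of the lockout hasp, a flat steel arm at the front edge (robot's side) of the box's top. The tab is 34 mm tall (17 mm above and below this point), 22 mm long along the arm and 12 mm thick across it, with a dark padlock hole
- hasp_pin (a point): a fixed point on the vertical pin axis of the hasp, at the height of the tab's centre; the tab's centre swings on a 65 mm radius about it
- hasp (a joint): swing of the hasp, rad, clockwise seen from above: 0 = folded (arm along the box's -y axis from the pin), 1.57 = fully out, at its stop (arm along the box's -x axis, over the front edge towards the robot). Starts between 0 and 0.2. Friction about 0.06 N m, stays where left
- shaker: paint shaker, fixed, on the other side: grey block 280 (x) x 190 (y) mm, top 45 mm high, six square cells 68 mm wide, 25 mm deep, centred at x -90, 0, +90, y +45, -45 mm of its frame; a seated tin's centre is 53 mm above the bench. Green housing 70 mm tall at its +x end. Origin: centre of the block's underside, on the bench; x away from the robot (within 0.2 rad of world x), y left
- kept0_mid (a point): a tin that is already at the start in the cell at x -90, y +45 mm of the shaker, if present (else the cell is empty). Same as the spares: round steel paint tin with a paper band, 60 mm diameter, 66 mm tall, straight sides; 0.17 to 0.35 kg, standing upright. This point is its centre, half-way up (33 mm above its underside); its z axis is the tin's axis, up
- kept1_mid (a point): a tin that is already at the start in the cell at x -90, y -45 mm of the shaker, if present (else the cell is empty). Same as the spares: round steel paint tin with a paper band, 60 mm diameter, 66 mm tall, straight sides; 0.17 to 0.35 kg, standing upright. This point is its centre, half-way up (33 mm above its underside); its z axis is the tin's axis, up
- kept2_mid (a point): a tin that is already at the start in the cell at x +0, y +45 mm of the shaker, if present (else the cell is empty). Same as the spares: round steel paint tin with a paper band, 60 mm diameter, 66 mm tall, straight sides; 0.17 to 0.35 kg, standing upright. This point is its centre, half-way up (33 mm above its underside); its z axis is the tin's axis, up
- kept3_mid (a point): a tin that is already at the start in the cell at x +0, y -45 mm of the shaker, if present (else the cell is empty). Same as the spares: round steel paint tin with a paper band, 60 mm diameter, 66 mm tall, straight sides; 0.17 to 0.35 kg, standing upright. This point is its centre, half-way up (33 mm above its underside); its z axis is the tin's axis, up
- kept4_mid (a point): a tin that is already at the start in the cell at x +90, y +45 mm of the shaker, if present (else the cell is empty). Same as the spares: round steel paint tin with a paper band, 60 mm diameter, 66 mm tall, straight sides; 0.17 to 0.35 kg, standing upright. This point is its centre, half-way up (33 mm above its underside); its z axis is the tin's axis, up
- kept5_mid (a point): a tin that is already at the start in the cell at x +90, y -45 mm of the shaker, if present (else the cell is empty). Same as the spares: round steel paint tin with a paper band, 60 mm diameter, 66 mm tall, straight sides; 0.17 to 0.35 kg, standing upright. This point is its centre, half-way up (33 mm above its underside); its z axis is the tin's axis, up
- spare0_mid (a point): spare, standing on the bench between shaker and isolator: round steel paint tin with a paper band, 60 mm diameter, 66 mm tall, straight sides; 0.17 to 0.35 kg, standing upright. This point is its centre, half-way up (33 mm above its underside); its z axis is the tin's axis, up
- spare1_mid (a point): spare, standing on the bench between shaker and isolator: round steel paint tin with a paper band, 60 mm diameter, 66 mm tall, straight sides; 0.17 to 0.35 kg, standing upright. This point is its centre, half-way up (33 mm above its underside); its z axis is the tin's axis, up
- spare2_mid (a point): spare, standing on the bench between shaker and isolator: round steel paint tin with a paper band, 60 mm diameter, 66 mm tall, straight sides; 0.17 to 0.35 kg, standing upright. This point is its centre, half-way up (33 mm above its underside); its z axis is the tin's axis, up
- spare3_mid (a point): spare, standing on the bench between shaker and isolator: round steel paint tin with a paper band, 60 mm diameter, 66 mm tall, straight sides; 0.17 to 0.35 kg, standing upright. This point is its centre, half-way up (33 mm above its underside); its z axis is the tin's axis, up
- spare4_mid (a point): spare, standing on the bench between shaker and isolator: round steel paint tin with a paper band, 60 mm diameter, 66 mm tall, straight sides; 0.17 to 0.35 kg, standing upright. This point is its centre, half-way up (33 mm above its underside); its z axis is the tin's axis, up
- tape: bystander: cardboard tape roll lying flat, 72 mm diameter, 45 mm tall, among the spares; origin at its underside's centre
- nutjar: bystander: amber glass jar with steel lid, 52 mm diameter, 85 mm tall, just beyond the spares; origin at its underside's centre
There are look-alikes about, which are no part of the job. What is shaped like the part that bears spare3_mid but red is not meant.

How it is judged:
By the outcome, as a careful person would: the job done as asked, in the order asked, and still so for the second after the job is handed in, with the robot touching nothing.
Of kept0, kept1, kept2, kept3, kept4, kept5 only 1 to 3 are there at a start; the rules pass over those that are not, and their reading is None.
At some moment in a run one of spare0, spare1, spare2, spare3, spare4 may be knocked a few centimetres aside while the robot is not near it.
It also fails if it takes over 210 s, if anything falls off the work surface, if the arm or the gripper's body presses on something with over 40 N, if the wrist force passes 120 N, or if a joint passes its speed limit or range.

ROBOT

A 6-joint arm with a two-finger parallel gripper is mounted at the origin on the work surface. World frame = base frame: x ahead of the robot, y to its left, z up, the work surface at z = 0. Lengths are in m, angles in rad, forces in N, time in s.
With the tool pointing down it reaches from about 0.25 to 0.775 m from the base axis. Payload 4 kg.
Tool frame: the origin (TCP) lies midway between the tips of the shut fingers; the grasp point (between the pads) lies 19 mm behind it (env.grip_point_offset is the distance from the TCP to the grasp point, in m); z points along the fingers, y is the line along which they close (so a half turn about z gives the same grasp; the last joint's range is limited). The gripper opens to 94 mm and grips with 3 to 60 N. Pads are 16 mm wide; open, the fingers measure 119 mm over their backs; the gripper's body (75 mm by 177 mm) begins 78 mm behind the grasp point.
Start: joints at [1.091, 0.087, 1.371, -0, 1.684, -0.103], TCP at [0.202, 0.511, 0.206] pointing down, gripper open.
Joint ranges: [-3.1, 3.1], [-0.76, 2.03], [0.27, 2.55], [-1.08, 4.22], [0.17, 2.65], [-2.57, 2.57]. Speed limits (rad/s): [2.79, 2.79, 3.14, 3.14, 3.14, 3.14].

INTERFACE

Orientations are given as [roll, pitch, yaw] about the fixed x, y, z axes, in that order (R = Rz(yaw) Ry(pitch) Rx(roll)).
In Python, from station import env gives the robot as it stands.
- The arm moves only by the tool arm_command, never from a script. Its argument "motion" is a list of rows, each an object with "linear": the shift along the tool's x, y, z scaled (see below), a list of three; "roll": the turn about the tool's z scaled (see below); "fingers": the opening, from -1 (shut) to 1 (fully open), so that 0 is half open. A call has 1 to 10 rows; each row shifts and turns the commanded pose from where the row before left it, along the tool's axes as they then stand; what a row does not reach is not made up. The controller multiplies each number of a shift by 50 mm and each number of a turn by 0.1 rad. A row lasts 1/10 s, in which the tool goes at most 50 mm and 8.59 degrees, less where a joint would pass 70% of its speed; a pose out of reach is approached as far as the arm can. A call with a number of a shift or a turn outside -1 to 1 is refused whole. A call with a gripper value outside its range is refused whole. The fingers move at their own pace and stop on an object; "squeeze" is the grip in N (left out, the last holds). Time passes only in rows, so rows that do not move let the fingers close. It gives the time, the measured TCP pose, the force, the opening and the grip force at its end, in the units of the state.
- env.state(): the state, without advancing time (a new reading comes with each control period).
- env.read_camera(name): name is "scene" or "side" or "wrist"; returns a dict with "img" (480x640x3 uint8, red, green, blue), "camera_matrix" (3x3 intrinsics, pixels), "world_from_camera" (4x4, takes a point from camera to world coordinates); the wrist camera has in their place "mount" (4x4, takes a point from camera to tool coordinates, whose origin is the TCP and whose axes are the flange's). Camera axes: x right, y up, looking along -z (the intrinsics and any distortion apply to the point x, -y, -z); pixel columns grow to the right and rows downward; lengths in m; the calibration is good to about 2 mm. The wrist camera is an equidistant fisheye: a pixel r from the principal point sees the ray r / f radians off the axis. A picture is of the moment at which its call begins: read the wrist's pose just before it. There is no depth.
- env.sign_off(): hands the job in; it is judged then, once.
The state is a dict: "t": time; "q": joint angles; "joint_velocities": joint speeds; "joint_torque": joint torques, N m; "ee_pos": TCP position; "ee_rot": TCP orientation; "force": force on the tool from outside, world axes, zero at the start; "wrist_torque": the same for the moment, N m; "width": opening from 0.0 (shut) to 1.0 (fully open); "grasp_force": force on a finger pad.
Only numpy, scipy, OpenCV 4.12 (cv2) and the standard library are available. Lean on these libraries where they do the work, as an engineer would, in place of code of your own. Each camera call takes 0.05 s, during which the arm holds its last target. There are 200 camera calls.

## Working session

There is one attempt and no reset: what is moved stays moved. The work goes in short steps, Python scripts to look and compute and a tool call to move; the robot and the scene stay as the last step left them, time stands still between calls to the robot, and variables do not carry over. Pictures are saved under pics/ and viewed, at most 14 in all, crops included, and the job is handed in when it is done.

Besides the shell and the picture viewer there is one more tool, called after "Request:" by a JSON object that holds its "api" and its "payload", one argument or row to a line. arm_command: Moves the arm, as the interface text tells. Shifts and turns lie within -1 to 1; 1 stands for 50 mm of shift or 0.1 rad of turn. Its arguments: {"type":"object","properties":{"motion":{"type":"array","items":{"type":"object","properties":{"linear":{"type":"array","items":{"type":"number","minimum":-1,"maximum":1}},"roll":{"type":"number","minimum":-1,"maximum":1},"fingers":{"type":"number"}}}},"squeeze":{"type":"number"}},"required":["motion"]}

```bash
mkdir -p pics
cat > h.py <<'E'
import numpy as np, cv2
from station import env
def snap(n,f):
    c=env.read_camera(n); cv2.imwrite('pics/'+f,c['img'][:,:,::-1]); np.savez('pics/'+n+'.npz',**{k:v for k,v in c.items() if isinstance(v,(np.ndarray,list))}); return c
def ray(n,u,v,z):
    c=np.load('pics/'+n+'.npz'); K=c['camera_matrix']; T=c['world_from_camera']
    d=np.linalg.inv(K)@[u,v,1]; d=T[:3,:3]@(d*[1,-1,-1]); o=T[:3,3]
    return o+d*(z-o[2])/d[2]
def proj(n,p):
    c=np.load('pics/'+n+'.npz'); K=c['camera_matrix']; T=c['world_from_camera']
    q=T[:3,:3].T@(np.array(p)-T[:3,3]); q=K@(q*[1,-1,-1]); return q[:2]/q[2]
E
python3 - <<'E'
from h import *
for n in ('scene','side'):
    c=snap(n,n+'0.png'); print(n,c.keys(),c['world_from_camera'],c['camera_matrix'])
print(env.state())
E
```

```text
scene dict_keys(['img', 'camera_matrix', 'world_from_camera']) [[ 0.7856343  -0.45384196  0.42048332  0.89159998]
 [ 0.61858239  0.56345908 -0.54760359 -0.53299843]
 [ 0.01160034  0.69031974  0.72341142  0.79631443]
 [ 0.          0.          0.          1.        ]] [[551.57728944   0.         321.08093939]
 [  0.         551.57728944 232.42259129]
 [  0.           0.           1.        ]]
side dict_keys(['img', 'camera_matrix', 'world_from_camera']) [[ 0.75717593  0.47293253 -0.45057678  0.01962749]
 [-0.65312025  0.55962582 -0.51014985 -0.51985146]
 [ 0.01088794  0.68055401  0.73261702  0.89721828]
 [ 0.          0.          0.          1.        ]] [[548.31589647   0.         313.58092492]
 [  0.         548.31589647 236.68503861]
 [  0.           0.           1.        ]]
{'t': 0.1, 'q': array([ 1.09088884e+00,  8.78995099e-02,  1.37205040e+00, -1.29480941e-06,
        1.68357030e+00, -1.03095499e-01]), 'joint_velocities': array([ 0.00024403, -0.0007085 , -0.00188848, -0.00039728,  0.00078406,
       -0.00104949]), 'joint_torque': array([ 2.31462807e-03, -3.41252625e+01, -3.03301334e+01,  7.20246602e-02,
        3.04039638e-02, -9.96535437e-05]), 'ee_pos': array([0.20216336, 0.51099748, 0.20443788]), 'ee_rot': array([-3.13967520e+00, -1.97089906e-04,  2.76478033e+00]), 'force': array([-0.02968701,  0.81932157,  0.30072521]), 'wrist_torque': array([-0.01356218, -0.04722783,  0.05527941]), 'grasp_force': 0.0, 'width': 0.9977547971866675}
```

View pics/scene0.png

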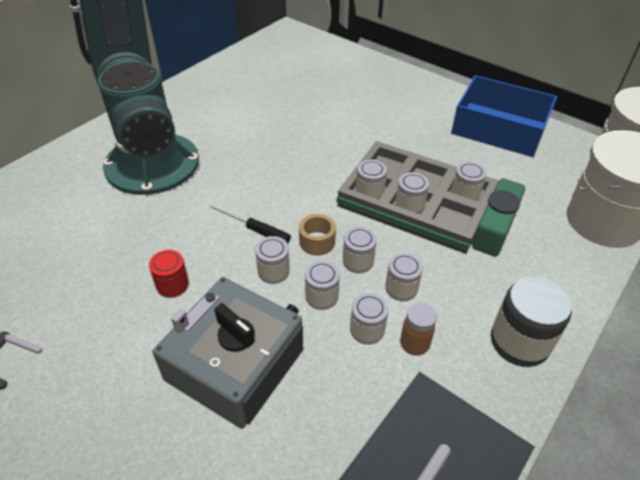

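View pics/side0.png

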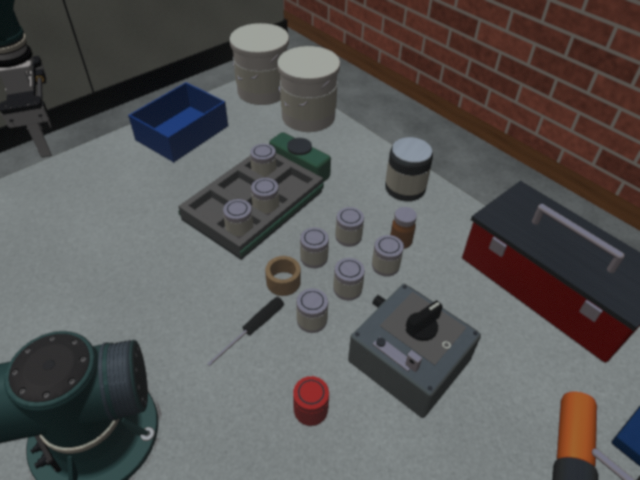

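The scene view shows the isolator at (230,340) on the right, the shaker at (430,195) with three tins in it, and five spares at (272,258), (322,284), (360,249), (404,276) and (369,317). The tape is at (317,234), the jar at (419,328) and the red look-alike tin at (169,273). I'll enlarge both views.

Run:
```python
import cv2
def crop(f,x,y,w,h,s,o):
    a=cv2.imread('pics/'+f)[y:y+h,x:x+w]; a=cv2.resize(a,None,fx=s,fy=s,interpolation=cv2.INTER_CUBIC)
    for i in range(0,w,20): cv2.putText(a,str(x+i),(int(i*s),8),0,.3,(0,0,255)); cv2.line(a,(int(i*s),10),(int(i*s),16),(0,0,255))
    for i in range(0,h,20): cv2.putText(a,str(y+i),(0,int(i*s)+3),0,.3,(0,0,255));cv2.line(a,(20,int(i*s)),(26,int(i*s)),(0,0,255))
    cv2.imwrite('pics/'+o,a)
crop('scene0.png',145,215,195,150,4,'c1.png')
crop('scene0.png',325,135,200,150,4,'c2.png')
crop('side0.png',340,280,150,140,4.2,'c3.png')
```

```text
(no output)
```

View pics/c1.png

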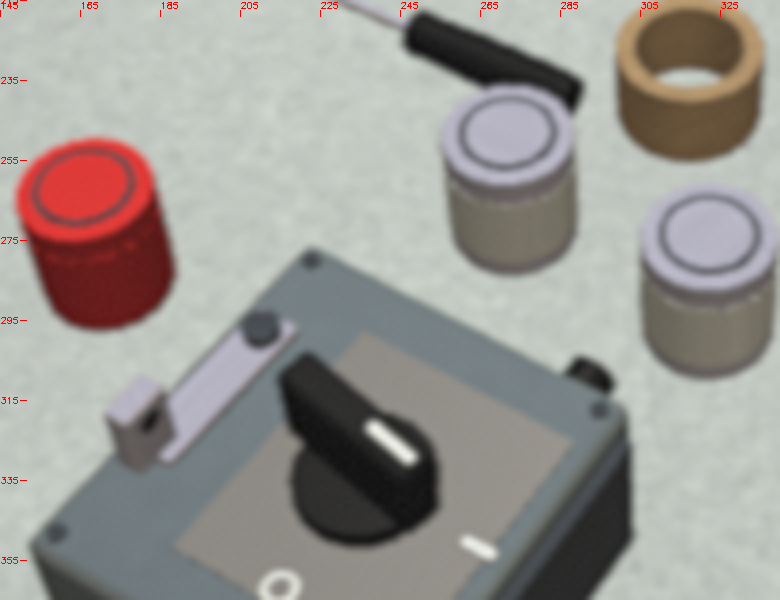

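View pics/c2.png

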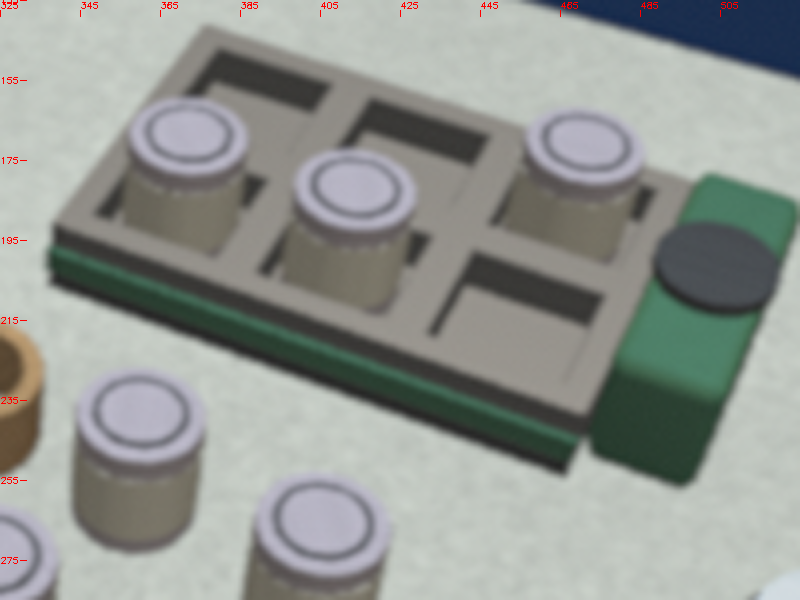

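View pics/c3.png

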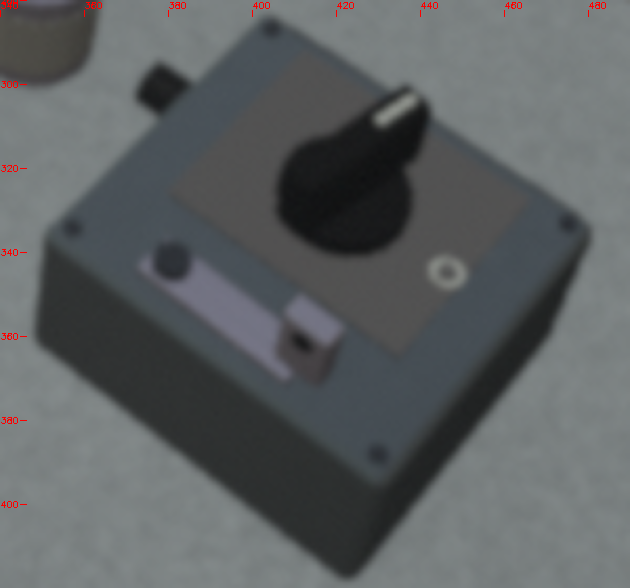

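```bash
cat >> h.py <<'E'
def tri(a,b):
    A=[];B=[]
    for n,(u,v) in (('scene',a),('side',b)):
        p=ray(n,u,v,0); q=ray(n,u,v,.2); d=(q-p)/np.linalg.norm(q-p); M=np.eye(3)-np.outer(d,d); A.append(M);B.append(M@p)
    x=np.linalg.lstsq(np.vstack(A),np.hstack(B),rcond=None)[0]; return x
E
python3 - <<'E'
from h import *
np.set_printoptions(precision=4,suppress=True)
print('corners scene');S=[ray('scene',*p,.09) for p in [(222.5,276.5),(153,351),(302,317.5)]];print(np.array(S))
print('corners side',);D=np.array([ray('side',*p,.09) for p in [(351,336),(430.5,396),(400.7,283.6),(480.5,336)]]);print(D)
for n,a,b in [('white',(242.5,325.7),(434.3,305.7)),('pin',(210.2,297),(381,342.4)),('tabtop',(179.7,315),(415,356.2)),('dash',(264.5,352),(0,0)),('ring',(215,361.5),(446.5,344.8))]:
    print(n,tri(a,b) if b[0] else ray('scene',*a,.09))
for a,z in [((236.7,321),.129),((248.7,330.5),.129)]: print('line',ray('scene',*a,z))
print('tins')
sc=[(272,248),(322.2,273.2),(360.2,238),(405.7,265.2),(369.5,305)]; si=[(313,300),(349,268),(314,240),(350,218),(388,247)]
for a,b in zip(sc,si): print(ray('scene',*a,.066),ray('side',*b,.066))
print('kept')
for a in [(371.7,168.5),(413.7,182),(471.5,170.5)]: print(ray('scene',*a,.086))
print('block'); 
for a in [(376.5,141.5),(338.3,191),(472,238)]: print(ray('scene',*a,.045))
print(ray('scene',317,222,.045),ray('scene',421,313,.085))
# lid blobs
E
```

```text
corners scene
[[ 0.4169 -0.1783  0.09  ]
 [ 0.4379 -0.341   0.09  ]
 [ 0.5703 -0.1593  0.09  ]]
corners side
[[ 0.4129 -0.176   0.09  ]
 [ 0.4325 -0.3387  0.09  ]
 [ 0.5622 -0.1531  0.09  ]
 [ 0.5834 -0.3211  0.09  ]]
white [ 0.5364 -0.2473  0.1405]
pin [ 0.4378 -0.2233  0.0997]
tabtop [ 0.4458 -0.2869  0.1287]
dash [ 0.5663 -0.2405  0.09  ]
ring [ 0.5226 -0.2965  0.0931]
line [ 0.5182 -0.2437  0.129 ]
line [ 0.543  -0.2447  0.129 ]
tins
[ 0.4228 -0.0651  0.066 ] [ 0.4245 -0.0626  0.066 ]
[ 0.5282 -0.0547  0.066 ] [ 0.5292 -0.0497  0.066 ]
[0.5311 0.0534 0.066 ] [0.5254 0.0514 0.066 ]
[0.6302 0.0502 0.066 ] [0.626 0.05  0.066]
[ 0.6295 -0.059   0.066 ] [ 0.6279 -0.0607  0.066 ]
kept
[0.4482 0.2075 0.086 ]
[0.5355 0.2255 0.086 ]
[0.6074 0.3285 0.086 ]
block
[0.3775 0.3346 0.045 ]
[0.4102 0.1489 0.045 ]
[0.684  0.2017 0.045 ]
[0.4317 0.0525 0.045 ] [ 0.7083 -0.0335  0.085 ]
```

Request:
{"api": "arm_command", "payload": {
  "motion": [
    {"linear": [0, 0, -0.48], "roll": -0.86, "fingers": 1},
    {"linear": [0, 0, -0.48], "roll": -0.86, "fingers": 1},
    {"linear": [0, 0, -0.48], "roll": -0.86, "fingers": 1},
    {"linear": [0, 0, -0.48], "roll": -0.86, "fingers": 1},
    {"linear": [-0.36, -0.83, 0], "roll": 0, "fingers": 1},
    {"linear": [-0.36, -0.83, 0], "roll": 0, "fingers": 1},
    {"linear": [-0.36, -0.83, 0], "roll": 0, "fingers": 1},
    {"linear": [-0.36, -0.83, 0], "roll": 0, "fingers": 1},
    {"linear": [-0.36, -0.83, 0], "roll": 0, "fingers": 1},
    {"linear": [-0.36, -0.83, 0], "roll": 0, "fingers": 1}
  ]
}}

```text
t: 1.1
ee_pos: [0.3022, 0.2573, 0.301]
ee_rot: [-3.141, -0.0, 3.109]
force: [0.7, -0.2, 0.2]
width: 1.005
grasp_force: 0.0
```

Request:
{"api": "arm_command", "payload": {
  "motion": [
    {"linear": [-0.36, -0.83, 0], "roll": 0, "fingers": 1},
    {"linear": [-0.36, -0.83, 0], "roll": 0, "fingers": 1},
    {"linear": [-0.36, -0.83, 0], "roll": 0, "fingers": 1},
    {"linear": [-0.36, -0.83, 0], "roll": 0, "fingers": 1},
    {"linear": [-0.36, -0.83, 0], "roll": 0, "fingers": 1},
    {"linear": [-0.36, -0.83, 0], "roll": 0, "fingers": 1},
    {"linear": [-0.36, -0.83, 0], "roll": 0, "fingers": 1},
    {"linear": [-0.36, -0.83, 0], "roll": 0, "fingers": 1},
    {"linear": [-0.36, -0.83, 0], "roll": 0, "fingers": 1},
    {"linear": [-0.36, -0.83, 0], "roll": 0, "fingers": 1}
  ]
}}

```text
t: 2.1
ee_pos: [0.4686, -0.1635, 0.3009]
ee_rot: [3.141, -0.001, 3.108]
force: [0.3, 0.3, 0.2]
width: 0.999
grasp_force: 0.0
```

Request:
{"api": "arm_command", "payload": {
  "motion": [
    {"linear": [-0.36, -0.83, 0], "roll": 0, "fingers": 1},
    {"linear": [0, 0, 0], "roll": 0, "fingers": 1},
    {"linear": [0, 0, 0], "roll": 0, "fingers": 1}
  ]
}}

```text
t: 2.4
ee_pos: [0.4848, -0.2042, 0.3001]
ee_rot: [3.14, -0.003, 3.107]
force: [0.1, 0.7, 0.1]
width: 1.001
grasp_force: 0.0
```

Run:
```python
from h import *
np.set_printoptions(precision=4,suppress=True)
s=env.state(); c=snap('wrist','w0.png'); print(c['mount'],c['camera_matrix'],s['ee_pos'],s['ee_rot'],env.grip_point_offset)
np.savez('pics/w0.npz',K=c['camera_matrix'],M=c['mount'],p=s['ee_pos'],r=s['ee_rot'])
```

```text
[[ 0.0001  0.9611  0.2764  0.0804]
 [ 1.     -0.     -0.0001 -0.0011]
 [-0.0001  0.2764 -0.9611 -0.1783]
 [ 0.      0.      0.      1.    ]] [[371.6483   0.     325.4483]
 [  0.     371.6483 241.0945]
 [  0.       0.       1.    ]] [ 0.4848 -0.2042  0.3001] [ 3.1396 -0.0026  3.1072] 0.0188
```

View pics/w0.png

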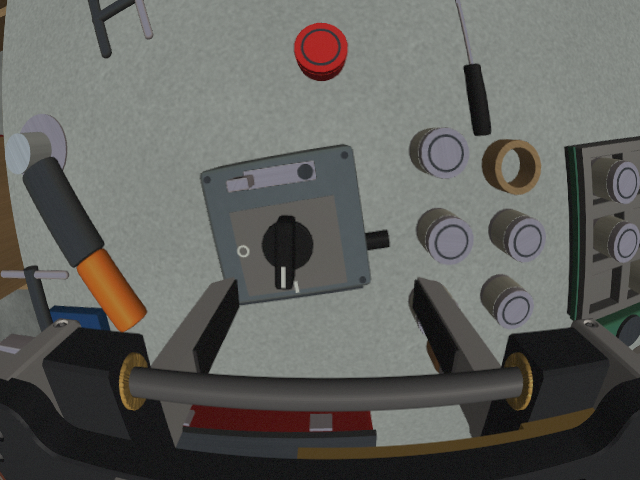

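The wrist view shows the bar from (287,217) to (284,288) and its collar centred near (288,244). The hasp pin is at (305,172) and the tab at (240,183). The spare lids are at (446,153), (449,240), (522,237) and (513,306).

```bash
cat >> h.py <<'E'
from scipy.spatial.transform import Rotation as Ro
def wray(f,u,v,z):
    c=np.load('pics/'+f); K=c['K']; x=(u-K[0,2])/K[0,0]; y=(v-K[1,2])/K[1,1]; th=np.hypot(x,y)
    s=np.sin(th)/max(th,1e-9); d=np.array([x*s,-y*s,-np.cos(th)])
    R=Ro.from_euler('xyz',c['r']).as_matrix(); o=R@c['M'][:3,3]+c['p']; d=R@c['M'][:3,:3]@d
    return o+d*(z-o[2])/d[2]
def wsnap(name):
    s=env.state(); c=snap('wrist',name+'.png')
    np.savez('pics/'+name+'.npz',K=c['camera_matrix'],M=c['mount'],p=s['ee_pos'],r=s['ee_rot']); return c['img']
def crop(f,x,y,w,h,s,o):
    a=cv2.imread('pics/'+f)[y:y+h,x:x+w]; a=cv2.resize(a,None,fx=s,fy=s,interpolation=cv2.INTER_CUBIC)
    for i in range(0,w,20): cv2.putText(a,str(x+i),(int(i*s),8),0,.3,(0,0,255)); cv2.line(a,(int(i*s),10),(int(i*s),16),(0,0,255))
    for i in range(0,h,20): cv2.putText(a,str(y+i),(0,int(i*s)+3),0,.3,(0,0,255));cv2.line(a,(20,int(i*s)),(26,int(i*s)),(0,0,255))
    cv2.imwrite('pics/'+o,a)
E
python3 - <<'E'
from h import *
np.set_printoptions(precision=4,suppress=True)
crop('w0.png',195,135,190,145+25,4,'c4.png')
f='w0.npz'
for n,u,v,z in [('FL',351,146,.09),('FR',202,172,.09),('BL',370,281,.09),('BR',221,304,.09),('collar',288,244,.1015),('near',287,216,.1405),('far',284,289,.1405),('pin',305,172,.1),('tab',240,184,.12),('sp0',446,153,.066),('sp1',449,240,.066),('sp2',522,237,.066),('sp3',513,306,.066)]: print(n,wray(f,u,v,z))
E
```

```text
FL [ 0.4141 -0.1759  0.09  ]
FR [ 0.4332 -0.3367  0.09  ]
BL [ 0.5642 -0.1571  0.09  ]
BR [ 0.5887 -0.3324  0.09  ]
collar [ 0.5141 -0.2456  0.1015]
near [ 0.4756 -0.2405  0.1405]
far [ 0.5491 -0.2482  0.1405]
pin [ 0.4389 -0.2241  0.1   ]
tab [ 0.4456 -0.2877  0.12  ]
sp0 [ 0.4228 -0.0651  0.066 ]
sp1 [ 0.5262 -0.058   0.066 ]
sp2 [0.5257 0.0441 0.066 ]
sp3 [0.6226 0.0447 0.066 ]
```

View pics/c4.png

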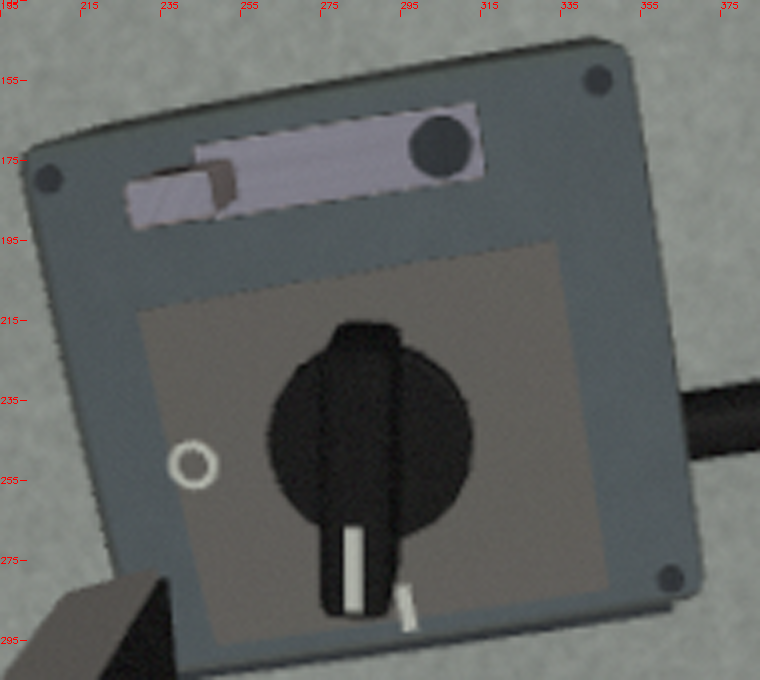

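Request:
{"api": "arm_command", "payload": {
  "motion": [
    {"linear": [0, 0, 0], "roll": 0.45, "fingers": 0},
    {"linear": [-0.325, -0.39, 0], "roll": 0, "fingers": 0},
    {"linear": [-0.325, -0.39, 0], "roll": 0, "fingers": 0},
    {"linear": [0, 0, 0.75], "roll": 0, "fingers": 0},
    {"linear": [0, 0, 0.75], "roll": 0, "fingers": 0},
    {"linear": [0, 0, 0.75], "roll": 0, "fingers": 0},
    {"linear": [0, 0, 0.75], "roll": 0, "fingers": 0},
    {"linear": [0, 0, 0.5], "roll": 0, "fingers": 0},
    {"linear": [0, 0, 0.25], "roll": 0, "fingers": 0},
    {"linear": [0, 0, 0], "roll": 0, "fingers": 0}
  ],
  "squeeze": 30
}}

```text
t: 3.45
ee_pos: [0.5135, -0.2433, 0.1127]
ee_rot: [3.14, -0.003, 3.065]
force: [0.9, 0.4, 0.1]
width: 0.499
grasp_force: 0.0
```

Request:
{"api": "arm_command", "payload": {
  "motion": [
    {"linear": [0, 0, 0], "roll": 0, "fingers": -1},
    {"linear": [0, 0, 0], "roll": 0, "fingers": -1},
    {"linear": [0, 0, 0], "roll": 0, "fingers": -1},
    {"linear": [0, 0, 0], "roll": 0, "fingers": -1},
    {"linear": [0, 0, 0], "roll": 0, "fingers": -1},
    {"linear": [0, 0, 0], "roll": 0, "fingers": -1}
  ]
}}

```text
t: 4.05
ee_pos: [0.5151, -0.246, 0.1153]
ee_rot: [-3.14, 0.002, 3.064]
force: [-0.5, -2.2, 3.7]
width: 0.191
grasp_force: 30.0
```

Request:
{"api": "arm_command", "payload": {
  "motion": [
    {"roll": 1, "linear": [0, 0, 0], "fingers": -1},
    {"roll": 1, "linear": [0, 0, 0], "fingers": -1},
    {"roll": 1, "linear": [0, 0, 0], "fingers": -1},
    {"roll": 1, "linear": [0, 0, 0], "fingers": -1},
    {"roll": 1, "linear": [0, 0, 0], "fingers": -1},
    {"roll": 1, "linear": [0, 0, 0], "fingers": -1},
    {"roll": 1, "linear": [0, 0, 0], "fingers": -1},
    {"roll": 1, "linear": [0, 0, 0], "fingers": -1},
    {"roll": 1, "linear": [0, 0, 0], "fingers": -1},
    {"roll": 1, "linear": [0, 0, 0], "fingers": -1}
  ]
}}

```text
t: 5.05
ee_pos: [0.5157, -0.2449, 0.1153]
ee_rot: [3.139, 0.002, 2.06]
force: [2.1, 0.8, 2.9]
width: 0.19
grasp_force: 30.0
```

Request:
{"api": "arm_command", "payload": {
  "motion": [
    {"roll": 1, "linear": [0, 0, 0], "fingers": -1},
    {"roll": 1, "linear": [0, 0, 0], "fingers": -1},
    {"roll": 1, "linear": [0, 0, 0], "fingers": -1},
    {"roll": 0.5, "linear": [0, 0, 0], "fingers": -1},
    {"roll": 0, "linear": [0, 0, 0], "fingers": -1},
    {"roll": 0, "linear": [0, 0, 0], "fingers": -1}
  ]
}}

```text
t: 5.65
ee_pos: [0.5162, -0.2447, 0.1153]
ee_rot: [3.137, 0.0, 1.715]
force: [4.0, 1.7, 4.7]
width: 0.19
grasp_force: 30.0
```

```bash
python3 -c "
from h import *
s=env.state();print(s['ee_rot'],s['wrist_torque'],s['force'],s['q'])"
```

```text
[3.13727393e+00 4.64653026e-04 1.71511181e+00] [ 0.23553289 -0.58167169 -0.12197038] [4.00261664 1.6991     4.67436725] [-0.54346969  0.16553201  1.46334833  0.00238717  1.50908063 -0.68792908]
```

Request:
{"api": "arm_command", "payload": {
  "motion": [
    {"roll": 0.4, "linear": [0, 0, 0], "fingers": -1},
    {"roll": 0.4, "linear": [0, 0, 0], "fingers": -1},
    {"roll": 0, "linear": [0, 0, 0], "fingers": -1},
    {"roll": 0, "linear": [0, 0, 0], "fingers": -1},
    {"roll": 0, "linear": [0, 0, 0], "fingers": -1}
  ]
}}

```text
t: 6.15
ee_pos: [0.5163, -0.2447, 0.1153]
ee_rot: [3.137, 0.0, 1.638]
force: [4.7, 2.5, 4.6]
width: 0.191
grasp_force: 31.3
```

```bash
python3 -c "
from h import *
s=env.state();print(s['ee_rot'],s['wrist_torque'],s['force'],s['q'])"
```

```text
[3.13723141e+00 4.78326311e-04 1.63780347e+00] [ 0.22745182 -0.61000498  0.84762421] [4.74922261 2.54713594 4.59899979] [-0.54321244  0.16552381  1.46338481  0.00211125  1.50883593 -0.6103473 ]
```

Request:
{"api": "arm_command", "payload": {
  "motion": [
    {"linear": [0, 0, 0], "roll": 0, "fingers": -0.2},
    {"linear": [0, 0, 0], "roll": 0, "fingers": -0.2},
    {"linear": [0, 0, 0], "roll": 0, "fingers": -0.2},
    {"linear": [0, 0, -0.5], "roll": 0, "fingers": -0.2},
    {"linear": [0, 0, -0.5], "roll": -0.5, "fingers": -0.2},
    {"linear": [-0.227, -0.5, 0], "roll": 0, "fingers": -0.2},
    {"linear": [-0.227, -0.5, 0], "roll": 0, "fingers": -0.2},
    {"linear": [-0.227, -0.5, 0], "roll": 0, "fingers": -0.2},
    {"linear": [0, 0, 0], "roll": 0, "fingers": -0.2},
    {"linear": [0, 0, 0], "roll": 0, "fingers": -0.2}
  ],
  "squeeze": 15
}}

```text
t: 7.15
ee_pos: [0.4433, -0.2874, 0.1634]
ee_rot: [-3.141, -0.001, 1.682]
force: [-0.6, -0.0, -0.1]
width: 0.403
grasp_force: 0.0
```

Run:
```python
from h import *
s=env.state();print(s['ee_pos'],s['ee_rot'],s['width'])
wsnap('w1'); snap('scene','s1.png'); crop('s1.png',145,255,170,130,2.2,'a.png');a=cv2.imread('pics/a.png');b=cv2.imread('pics/w1.png')[100:380,150:550]
o=np.zeros((max(a.shape[0],b.shape[0]),a.shape[1]+b.shape[1],3),np.uint8);o[:a.shape[0],:a.shape[1]]=a;o[:b.shape[0],a.shape[1]:]=b;cv2.imwrite('pics/c5.png',o);print(o.shape)
```

```text
[ 0.44327243 -0.2873822   0.16341115] [-3.14113547e+00 -1.20598957e-03  1.68240366e+00] 0.40285125788315784
(286, 774, 3)
```

View pics/c5.png

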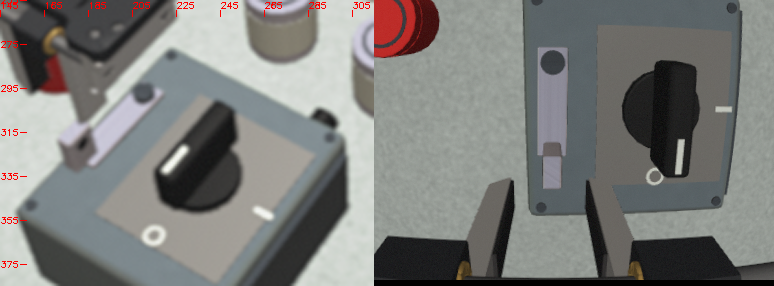

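The picture shows the handle off, with its white line at the ring, and the tab lined up between the fingers (crop (552,172)). I'll descend and grip it.

Request:
{"api": "arm_command", "payload": {
  "motion": [
    {"linear": [0, 0.04, 0.35], "roll": 0, "fingers": -0.2},
    {"linear": [0, 0, 0.4], "roll": 0, "fingers": -0.2},
    {"linear": [0, 0, 0.4], "roll": 0, "fingers": -0.2},
    {"linear": [0, 0, 0], "roll": 0, "fingers": -0.2},
    {"linear": [0, 0, 0], "roll": 0, "fingers": -1},
    {"linear": [0, 0, 0], "roll": 0, "fingers": -1},
    {"linear": [0, 0, 0], "roll": 0, "fingers": -1},
    {"linear": [0, 0, 0], "roll": 0, "fingers": -1},
    {"linear": [0, 0, 0], "roll": 0, "fingers": -1}
  ],
  "squeeze": 15
}}

```text
t: 8.15
ee_pos: [0.446, -0.2878, 0.1077]
ee_rot: [3.141, 0.002, 1.684]
force: [-1.1, -0.3, 3.3]
width: 0.126
grasp_force: 15.0
```

Request:
{"api": "arm_command", "payload": {
  "motion": [
    {"linear": [0, -0.03, 0], "roll": 0.5, "fingers": -1},
    {"linear": [0, -0.13, 0], "roll": 1, "fingers": -1},
    {"linear": [0, -0.13, 0], "roll": 1, "fingers": -1},
    {"linear": [0, -0.13, 0], "roll": 1, "fingers": -1},
    {"linear": [0, -0.13, 0], "roll": 1, "fingers": -1},
    {"linear": [0, -0.13, 0], "roll": 1, "fingers": -1}
  ]
}}

```text
t: 8.75
ee_pos: [0.412, -0.2829, 0.1077]
ee_rot: [3.141, -0.0, 1.13]
force: [-1.2, 0.3, 4.8]
width: 0.125
grasp_force: 15.2
```

Request:
{"api": "arm_command", "payload": {
  "motion": [
    {"linear": [0, -0.13, 0], "roll": 1, "fingers": -1},
    {"linear": [0, -0.13, 0], "roll": 1, "fingers": -1},
    {"linear": [0, -0.13, 0], "roll": 1, "fingers": -1},
    {"linear": [0, -0.13, 0], "roll": 1, "fingers": -1},
    {"linear": [0, -0.13, 0], "roll": 1, "fingers": -1},
    {"linear": [0, -0.13, 0], "roll": 1, "fingers": -1},
    {"linear": [0, -0.13, 0], "roll": 1, "fingers": -1},
    {"linear": [0, -0.13, 0], "roll": 1, "fingers": -1},
    {"linear": [0, -0.13, 0], "roll": 1, "fingers": -1},
    {"linear": [0, 0, 0], "roll": 0, "fingers": -1}
  ]
}}

```text
t: 9.75
ee_pos: [0.3751, -0.2396, 0.1076]
ee_rot: [-3.141, -0.003, 0.235]
force: [0.1, 4.2, 5.9]
width: 0.126
grasp_force: 15.0
```

Request:
{"api": "arm_command", "payload": {
  "motion": [
    {"linear": [0, -0.13, 0], "roll": 1, "fingers": -1},
    {"linear": [0, -0.1, 0], "roll": 0.5, "fingers": -1},
    {"linear": [0, -0.08, 0], "roll": 0, "fingers": -1},
    {"linear": [0, 0, 0], "roll": 0, "fingers": -1},
    {"linear": [0, 0, 0], "roll": 0, "fingers": -1}
  ]
}}

```text
t: 10.25
ee_pos: [0.3736, -0.2312, 0.1078]
ee_rot: [3.129, -0.004, 0.085]
force: [3.0, -12.0, -1.5]
width: 0.131
grasp_force: 15.2
```

Request:
{"api": "arm_command", "payload": {
  "motion": [
    {"linear": [0, 0, 0], "roll": 0, "fingers": -0.2},
    {"linear": [0, 0, 0], "roll": 0, "fingers": -0.2},
    {"linear": [0, 0, 0], "roll": 0, "fingers": -0.2},
    {"linear": [0, 0, 0], "roll": 0, "fingers": -0.2},
    {"linear": [0, 0, -0.5], "roll": 0, "fingers": -0.2},
    {"linear": [0, 0, -0.75], "roll": 0, "fingers": 0.7},
    {"linear": [0, 0, -1], "roll": 0, "fingers": 0.7},
    {"linear": [0, 0, -1], "roll": -1, "fingers": 0.7},
    {"linear": [0, 0, -1], "roll": 0, "fingers": 0.7}
  ]
}}

```text
t: 11.15
ee_pos: [0.3716, -0.2252, 0.3206]
ee_rot: [-3.141, 0.0, 0.186]
force: [0.0, -0.2, 0.1]
width: 0.708
grasp_force: 0.0
```

Request:
{"api": "arm_command", "payload": {
  "motion": [
    {"linear": [0.45, -0.76, 0], "roll": 0, "fingers": 0.7},
    {"linear": [0.45, -0.76, 0], "roll": 0, "fingers": 0.7},
    {"linear": [0.45, -0.76, 0], "roll": 0, "fingers": 0.7},
    {"linear": [0.45, -0.76, 0], "roll": 0, "fingers": 0.7},
    {"linear": [0.45, -0.76, 0], "roll": 0, "fingers": 0.7},
    {"linear": [0.45, -0.76, 0], "roll": 0, "fingers": 0.7},
    {"linear": [0.45, -0.76, 0], "roll": 0, "fingers": 0.7},
    {"linear": [0.45, -0.76, 0], "roll": 0, "fingers": 0.7},
    {"linear": [0, 0, 0], "roll": 0, "fingers": 0.7},
    {"linear": [0, 0, 0], "roll": 0, "fingers": 0.7}
  ]
}}

```text
t: 12.15
ee_pos: [0.4931, 0.1068, 0.3182]
ee_rot: [3.141, 0.002, 0.186]
force: [0.3, 0.2, 0.8]
width: 0.847
grasp_force: 0.0
```

Run:
```python
from h import *
s=env.state();print(s['ee_pos'],s['ee_rot'],s['q'])
wsnap('w2'); snap('side','d2.png')
a=cv2.imread('pics/w2.png');b=cv2.imread('pics/d2.png')[280:420,340:490];a[-140:,:150]=b
cv2.imwrite('pics/c6.png',a)
```

```text
[0.49312708 0.10678726 0.31820264] [3.14132424e+00 1.96701722e-03 1.86389152e-01] [ 1.01148279e-01 -7.39486027e-03  1.24708521e+00 -4.60194821e-04
  1.90383929e+00  1.48540516e+00]
```

View pics/c6.png

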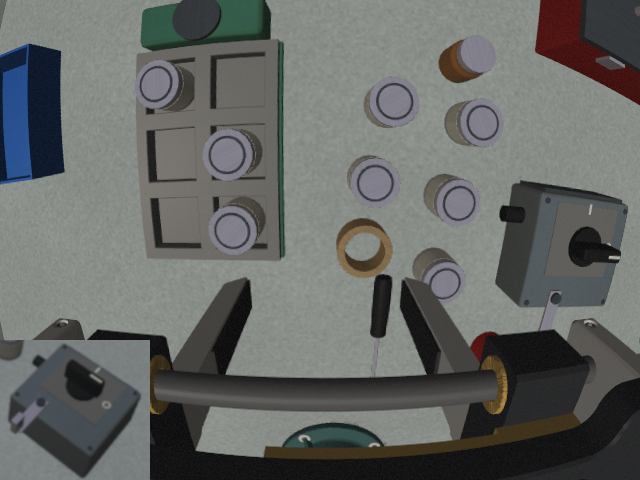

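The wrist view from above shows the hasp out (549,310) and the handle off. The block's corners are at (137,55), (280,40), (283,258) and (147,258). The empty cells are at (239,80), (172,155) and (178,220). The spare lids are at (395,101), (480,123), (375,183), (459,202) and (444,281).

```bash
crop=1 python3 - <<'E'
from h import *
np.set_printoptions(precision=4,suppress=True)
f='w2.npz'
for n,z,l in [('lid',.066,[(395,101),(480,123),(375,183),(459,202),(444,281)]),('kept',.086,[(158,85),(228,155),(236,229)]),('blk',.045,[(137,55),(280,40),(283,258),(147,258)]),('tape',.045,[(364,247)]),('cellC z.045',.045,[(211,53),(265,47),(267,107),(211,109)])]:
    for p in l: print(n,p,wray(f,*p,z)[:2])
crop('w2.png',130,30,160,240,2.5,'c7.png')
E
```

```text
lid (395, 101) [0.6299 0.0501]
lid (480, 123) [ 0.6308 -0.0582]
lid (375, 183) [0.5307 0.0537]
lid (459, 202) [ 0.5299 -0.0541]
lid (444, 281) [ 0.4261 -0.0633]
kept (158, 85) [0.6053 0.3242]
kept (228, 155) [0.5346 0.2245]
kept (236, 229) [0.4513 0.2034]
blk (137, 55) [0.6472 0.3847]
blk (280, 40) [0.6816 0.1967]
blk (283, 258) [0.4121 0.1459]
blk (147, 258) [0.3744 0.336 ]
tape (364, 247) [0.4459 0.0467]
cellC z.045 (211, 53) [0.6553 0.2796]
cellC z.045 (265, 47) [0.6702 0.2131]
cellC z.045 (267, 107) [0.5963 0.1965]
cellC z.045 (211, 109) [0.5846 0.2661]
```

View pics/c7.png

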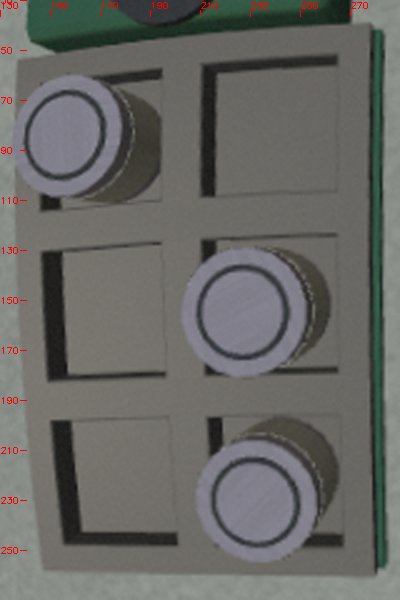

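Run:
```python
from h import *
np.set_printoptions(precision=4,suppress=True)
f='w2.npz'
px=[(136.5,53.5),(278.5,39.5),(281,259.5),(147,257.5)]
px+=[(210.8,56),(265.2,52),(266,108),(211.2,108.8),(150.8,198),(198,196),(201,248),(156,248),(146.4,130),(194.4,127),(196.4,180.8),(149,182.4)]
W=np.array([wray(f,*p,.045)[:2] for p in px])
L=[(140,95),(140,-95),(-140,-95),(-140,95)]
for cx,cy in ((90,-45),(-90,45),(0,45)): L+=[(cx+34,cy+34),(cx+34,cy-34),(cx-34,cy-34),(cx-34,cy+34)]
L=np.array(L)/1e3
def fit(L,W):
    a=L-L.mean(0);b=W-W.mean(0);th=np.arctan2((a[:,0]*b[:,1]-a[:,1]*b[:,0]).sum(),(a*b).sum());R=np.array([[np.cos(th),-np.sin(th)],[np.sin(th),np.cos(th)]]);t=W.mean(0)-R@L.mean(0);return th,R,t
th,R,t=fit(L,W);print(th,t);print((W-(L@R.T+t))*1e3)
for c in ((90,-45),(-90,45),(0,45)): print(c,R@(np.array(c)/1e3)+t)
# scene check
S=np.array([ray('scene',*p,.045)[:2] for p in [(376.5,141.5),(338.3,191),(472,238)]]);print(fit(L[[3,2,1]],S)[::2])
```

```text
0.17848423969311966 [0.5284 0.2671]
[[-0.0694  0.4557]
 [-0.9952  0.1935]
 [ 2.1248 -0.5882]
 [ 1.3968  0.2748]
 [-0.9311  0.7578]
 [-0.5313  0.2165]
 [-2.5963 -1.8066]
 [-0.5606 -0.3816]
 [ 0.7913 -0.1108]
 [ 1.9238 -0.6437]
 [ 0.3059  0.3098]
 [-0.4334 -0.4879]
 [ 0.8157  0.9239]
 [-0.2397  0.277 ]
 [-0.5937 -0.0204]
 [-0.4075  0.6301]]
(90, -45) [0.6249 0.2388]
(-90, 45) [0.4318 0.2954]
(0, 45) [0.5204 0.3114]
(np.float64(0.18629895689572137), array([0.5306, 0.2682]))
```

Request:
{"api": "arm_command", "payload": {
  "motion": [
    {"linear": [0.615, 0.405, 0], "roll": 0, "fingers": 0.55},
    {"linear": [0.615, 0.405, 0], "roll": 0, "fingers": 0.55},
    {"linear": [0.615, 0.405, 0], "roll": 0, "fingers": 0.55},
    {"linear": [0.615, 0.405, 0], "roll": 0, "fingers": 0.55},
    {"linear": [0, 0, 0], "roll": -1, "fingers": 0.55},
    {"linear": [0, 0, 0], "roll": -1, "fingers": 0.55},
    {"linear": [0, 0, 0], "roll": -1, "fingers": 0.55},
    {"linear": [0, 0, 0], "roll": -1, "fingers": 0.55},
    {"linear": [0, 0, 0], "roll": -1, "fingers": 0.55},
    {"linear": [0, 0, 0], "roll": -1, "fingers": 0.55}
  ],
  "squeeze": 10
}}

```text
t: 13.25
ee_pos: [0.6288, 0.0467, 0.3195]
ee_rot: [3.141, -0.0, 0.785]
force: [0.1, -0.6, 0.1]
width: 0.775
grasp_force: 0.0
```

Request:
{"api": "arm_command", "payload": {
  "motion": [
    {"linear": [0, 0, 0.3], "roll": -1, "fingers": 0.55},
    {"linear": [0, 0, 0.3], "roll": -1, "fingers": 0.55},
    {"linear": [0, 0, 0.3], "roll": -1, "fingers": 0.55},
    {"linear": [0, 0, 0.3], "roll": -1, "fingers": 0.55},
    {"linear": [0, 0, 0.3], "roll": -1, "fingers": 0.55},
    {"linear": [0, 0, 0.3], "roll": -1, "fingers": 0.55},
    {"linear": [0, 0, 0.3], "roll": -1, "fingers": 0.55},
    {"linear": [0, 0, 0.3], "roll": -1, "fingers": 0.55},
    {"linear": [0, 0, 0.3], "roll": -1, "fingers": 0.55},
    {"linear": [0, 0, 0.3], "roll": -0.7, "fingers": 0.55}
  ]
}}

```text
t: 14.25
ee_pos: [0.6288, 0.0468, 0.1689]
ee_rot: [3.141, 0.0, 1.754]
force: [-0.0, -0.1, 0.3]
width: 0.775
grasp_force: 0.0
```

Request:
{"api": "arm_command", "payload": {
  "motion": [
    {"linear": [0, 0, 0], "roll": 0, "fingers": 0.55},
    {"linear": [0, 0, 0], "roll": 0, "fingers": 0.55}
  ]
}}

```text
t: 14.45
ee_pos: [0.6289, 0.0475, 0.1694]
ee_rot: [3.142, 0.0, 1.75]
force: [0.1, -0.4, 0.6]
width: 0.775
grasp_force: 0.0
```

Request:
{"api": "arm_command", "payload": {
  "motion": [
    {"linear": [0.05, 0, 0.6], "roll": 0, "fingers": 0.55},
    {"linear": [0, 0, 0.6], "roll": 0, "fingers": 0.55},
    {"linear": [0, 0, 0.6], "roll": 0, "fingers": 0.55},
    {"linear": [0, 0, 0.5], "roll": 0, "fingers": 0.55},
    {"linear": [0, 0, 0.38], "roll": 0, "fingers": 0.55},
    {"linear": [0, 0, 0], "roll": 0, "fingers": 0.55},
    {"linear": [0, 0, 0], "roll": 0, "fingers": 0.1},
    {"linear": [0, 0, 0], "roll": 0, "fingers": 0.1},
    {"linear": [0, 0, 0], "roll": 0, "fingers": 0.1},
    {"linear": [0, 0, 0], "roll": 0, "fingers": 0.1}
  ]
}}

```text
t: 15.45
ee_pos: [0.6303, 0.0511, 0.0376]
ee_rot: [3.137, 0.001, 1.754]
force: [-0.7, -1.5, 4.7]
width: 0.634
grasp_force: 10.0
```

Request:
{"api": "arm_command", "payload": {
  "motion": [
    {"linear": [0, 0, 0], "roll": 0, "fingers": 0.55},
    {"linear": [0, 0, 0], "roll": 0, "fingers": 0.55},
    {"linear": [0, 0, 0], "roll": 0, "fingers": 0.55}
  ]
}}

```text
t: 15.75
ee_pos: [0.6283, 0.0515, 0.0345]
ee_rot: [-3.141, -0.0, 1.754]
force: [0.4, -0.8, 0.0]
width: 0.77
grasp_force: 0.0
```

Request:
{"api": "arm_command", "payload": {
  "motion": [
    {"linear": [0, 0.035, 0], "roll": 1, "fingers": 0.55},
    {"linear": [0, 0, 0], "roll": 1, "fingers": 0.55},
    {"linear": [0, 0, 0], "roll": 1, "fingers": 0.55},
    {"linear": [0, 0, 0], "roll": 1, "fingers": 0.55},
    {"linear": [0, 0, 0], "roll": 1, "fingers": 0.55},
    {"linear": [0, 0, 0], "roll": 1, "fingers": 0.55},
    {"linear": [0, 0, 0], "roll": 1, "fingers": 0.55},
    {"linear": [0, 0, 0], "roll": 1, "fingers": 0.55},
    {"linear": [0, 0, 0], "roll": 1, "fingers": 0.55},
    {"linear": [0, 0, 0], "roll": 1, "fingers": 0.55}
  ]
}}

```text
t: 16.75
ee_pos: [0.63, 0.0518, 0.0344]
ee_rot: [-3.141, 0.001, 0.75]
force: [-0.7, -0.2, -0.1]
width: 0.771
grasp_force: 0.0
```

Request:
{"api": "arm_command", "payload": {
  "motion": [
    {"linear": [0, 0, 0], "roll": 1, "fingers": 0.55},
    {"linear": [0, 0, 0], "roll": 1, "fingers": 0.55},
    {"linear": [0, 0, 0], "roll": 1, "fingers": 0.55},
    {"linear": [0, 0, 0], "roll": 1, "fingers": 0.55},
    {"linear": [0, 0, 0], "roll": 1, "fingers": 0.55},
    {"linear": [0, 0, 0], "roll": 0.7, "fingers": 0.55},
    {"linear": [0, 0, 0], "roll": 0, "fingers": 0.55},
    {"linear": [0, 0, 0], "roll": 0, "fingers": 0.55}
  ]
}}

```text
t: 17.55
ee_pos: [0.6301, 0.0518, 0.0346]
ee_rot: [-3.141, 0.001, 0.185]
force: [-0.4, 1.0, 0.1]
width: 0.78
grasp_force: 0.0
```

Request:
{"api": "arm_command", "payload": {
  "motion": [
    {"linear": [0, 0, 0], "roll": 0, "fingers": 0},
    {"linear": [0, 0, 0], "roll": 0, "fingers": 0},
    {"linear": [0, 0, 0], "roll": 0, "fingers": 0},
    {"linear": [0, 0, 0], "roll": 0, "fingers": 0},
    {"linear": [0, 0, 0], "roll": 0, "fingers": 0}
  ],
  "squeeze": 25
}}

```text
t: 18.05
ee_pos: [0.6304, 0.0518, 0.0349]
ee_rot: [-3.141, 0.0, 0.184]
force: [0.5, 1.5, -0.6]
width: 0.634
grasp_force: 25.0
```

Request:
{"api": "arm_command", "payload": {
  "motion": [
    {"linear": [0, 0, -0.3], "roll": 0, "fingers": 0},
    {"linear": [0, 0, -0.6], "roll": 0, "fingers": 0},
    {"linear": [0, 0, -0.8], "roll": 0, "fingers": 0},
    {"linear": [0, 0, -0.6], "roll": 0, "fingers": 0},
    {"linear": [0.1, -0.618, 0], "roll": 0, "fingers": 0},
    {"linear": [0.1, -0.618, 0], "roll": 0, "fingers": 0},
    {"linear": [0.1, -0.618, 0], "roll": 0, "fingers": 0},
    {"linear": [0.1, -0.618, 0], "roll": 0, "fingers": 0},
    {"linear": [0.1, -0.618, 0], "roll": 0, "fingers": 0},
    {"linear": [0.1, -0.618, 0], "roll": 0, "fingers": 0}
  ]
}}

```text
t: 19.05
ee_pos: [0.6258, 0.2406, 0.1507]
ee_rot: [3.142, -0.0, 0.184]
force: [1.4, 0.5, -2.8]
width: 0.633
grasp_force: 25.0
```

Request:
{"api": "arm_command", "payload": {
  "motion": [
    {"linear": [0, 0, 0], "roll": 0, "fingers": 0},
    {"linear": [0, 0, 0], "roll": 0, "fingers": 0},
    {"linear": [0, 0, 0], "roll": 0, "fingers": 0}
  ]
}}

```text
t: 19.35
ee_pos: [0.6261, 0.2385, 0.1503]
ee_rot: [3.141, 0.0, 0.183]
force: [-0.3, -0.7, -2.3]
width: 0.635
grasp_force: 25.0
```

Request:
{"api": "arm_command", "payload": {
  "motion": [
    {"linear": [0, -0.01, 0.4], "roll": 0, "fingers": 0},
    {"linear": [0, 0, 0.4], "roll": 0, "fingers": 0},
    {"linear": [0, 0, 0.3], "roll": 0, "fingers": 0},
    {"linear": [0, 0, 0.2], "roll": 0, "fingers": 0},
    {"linear": [0, 0, 0.2], "roll": 0, "fingers": 0},
    {"linear": [0, 0, 0.15], "roll": 0, "fingers": 0},
    {"linear": [0, 0, 0.1], "roll": 0, "fingers": 0},
    {"linear": [0, 0, 0.08], "roll": 0, "fingers": 0},
    {"linear": [0, 0, 0], "roll": 0, "fingers": 0}
  ]
}}

```text
t: 20.25
ee_pos: [0.6257, 0.24, 0.0581]
ee_rot: [3.142, 0.001, 0.184]
force: [-0.5, 0.3, -1.4]
width: 0.632
grasp_force: 25.0
```

No contact yet, so the last few millimetres go slowly.

Request:
{"api": "arm_command", "payload": {
  "motion": [
    {"linear": [0, 0, 0.02], "roll": 0, "fingers": 0},
    {"linear": [0, 0, 0.02], "roll": 0, "fingers": 0},
    {"linear": [0, 0, 0.02], "roll": 0, "fingers": 0},
    {"linear": [0, 0, 0.02], "roll": 0, "fingers": 0},
    {"linear": [0, 0, 0], "roll": 0, "fingers": 0}
  ]
}}

```text
t: 20.75
ee_pos: [0.6262, 0.24, 0.0549]
ee_rot: [-3.141, -0.001, 0.184]
force: [-0.4, -0.1, -1.5]
width: 0.635
grasp_force: 25.0
```

Request:
{"api": "arm_command", "payload": {
  "motion": [
    {"linear": [0, 0, 0.02], "roll": 0, "fingers": 0},
    {"linear": [0, 0, 0.02], "roll": 0, "fingers": 0},
    {"linear": [0, 0, 0], "roll": 0, "fingers": 0},
    {"linear": [0, 0, 0], "roll": 0, "fingers": 0}
  ]
}}

```text
t: 21.15
ee_pos: [0.6262, 0.2401, 0.0549]
ee_rot: [-3.141, -0.002, 0.184]
force: [-2.2, 0.2, 6.2]
width: 0.637
grasp_force: 25.0
```

Request:
{"api": "arm_command", "payload": {
  "motion": [
    {"linear": [0, 0, 0], "roll": 0, "fingers": 0.35},
    {"linear": [0, 0, 0], "roll": 0, "fingers": 0.5},
    {"linear": [0, 0, 0], "roll": 0, "fingers": 0.5},
    {"linear": [0, 0, -0.3], "roll": 0, "fingers": 0.5},
    {"linear": [0, 0, -0.7], "roll": 0, "fingers": 0.5},
    {"linear": [0, 0, -0.9], "roll": 0, "fingers": 0.5},
    {"linear": [0, 0, -1], "roll": 0, "fingers": 0.5},
    {"linear": [0, 0, -1], "roll": 0, "fingers": 0.5},
    {"linear": [0, 0, -1], "roll": 0, "fingers": 0.5},
    {"linear": [0, 0, -0.4], "roll": 0, "fingers": 0.5}
  ]
}}

```text
t: 22.15
ee_pos: [0.6267, 0.2402, 0.3264]
ee_rot: [-3.14, -0.012, 0.184]
force: [0.5, -0.0, 0.4]
width: 0.752
grasp_force: 0.0
```

Request:
{"api": "arm_command", "payload": {
  "motion": [
    {"linear": [-0.775, 0.532, 0], "roll": 0, "fingers": 0.5},
    {"linear": [-0.775, 0.532, 0], "roll": 0, "fingers": 0.5},
    {"linear": [-0.775, 0.532, 0], "roll": 0, "fingers": 0.5},
    {"linear": [-0.775, 0.532, 0], "roll": 0, "fingers": 0.5},
    {"linear": [0, 0, 0], "roll": 0, "fingers": 0.5},
    {"linear": [0, 0, 0], "roll": 0, "fingers": 0.5},
    {"linear": [0, 0, 0], "roll": 0, "fingers": 0.5}
  ]
}}

```text
t: 22.85
ee_pos: [0.4938, 0.1075, 0.3182]
ee_rot: [-3.141, -0.002, 0.184]
force: [0.8, 0.1, 1.1]
width: 0.747
grasp_force: 0.0
```

Run:
```python
from h import *
s=env.state();print(s['ee_pos'],s['ee_rot'])
wsnap('w3'); crop('w3.png',130,20,410,300,1.9,'c8.png')
```

```text
[0.49375497 0.10754577 0.31819683] [-3.14129833e+00 -1.68103384e-03  1.84268491e-01]
```

View pics/c8.png

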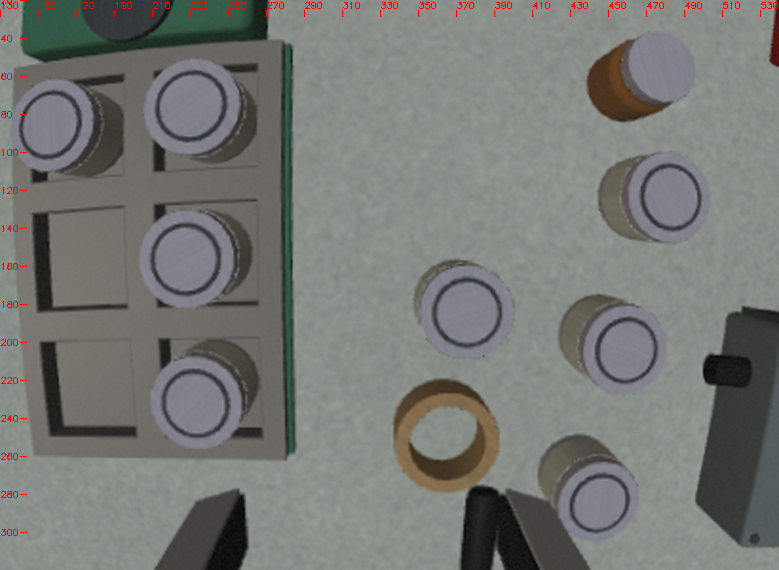

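The wrist view shows the first tin seated at crop (192,107) and the spares not moved: rings at full-image (376,184), (460,204), (446,284) and (482,123). Next is the spare at (0.529, -0.054).

Request:
{"api": "arm_command", "payload": {
  "motion": [
    {"linear": [0.025, 0.826, 0], "roll": 0, "fingers": 0.6},
    {"linear": [0.025, 0.826, 0], "roll": 0, "fingers": 0.6},
    {"linear": [0.025, 0.826, 0], "roll": 0, "fingers": 0.6},
    {"linear": [0.025, 0.826, 0], "roll": 0, "fingers": 0.6},
    {"linear": [0, 0, 0.8], "roll": 0, "fingers": 0.6},
    {"linear": [0, 0, 0.8], "roll": 0, "fingers": 0.6},
    {"linear": [0, 0, 0.8], "roll": 0, "fingers": 0.6},
    {"linear": [0, 0, 0.6], "roll": 0, "fingers": 0.6},
    {"linear": [0, 0, 0], "roll": 0, "fingers": 0.6},
    {"linear": [0, 0, 0], "roll": 0, "fingers": 0.6}
  ],
  "squeeze": 25
}}

```text
t: 23.9
ee_pos: [0.5289, -0.054, 0.1675]
ee_rot: [-3.141, 0.001, 0.185]
force: [0.6, 0.0, -0.2]
width: 0.801
grasp_force: 0.0
```

Run:
```python
from h import *
for p in [(375.8,184.2),(460,204.2),(445.8,284.2)]: print(wray('w3.npz',*p,.066))
for p in [(231,76.3),(228,155.5),(233,232)]: print(wray('w3.npz',*p,.086))
```

```text
[0.53088234 0.0534794  0.066     ]
[ 0.52865351 -0.05511347  0.066     ]
[ 0.4234294  -0.06572009  0.066     ]
[0.62497197 0.23731161 0.086     ]
[0.53571286 0.22545806 0.086     ]
[0.44870506 0.2076773  0.086     ]
```

Request:
{"api": "arm_command", "payload": {
  "motion": [
    {"linear": [0, 0, 0.6], "roll": 0, "fingers": 0.6},
    {"linear": [0, 0, 0.6], "roll": 0, "fingers": 0.6},
    {"linear": [0, 0, 0.6], "roll": 0, "fingers": 0.6},
    {"linear": [0, 0, 0.5], "roll": 0, "fingers": 0.6},
    {"linear": [0, 0, 0.34], "roll": 0, "fingers": 0.6},
    {"linear": [0, 0, 0], "roll": 0, "fingers": 0.6},
    {"linear": [0, 0, 0], "roll": 0, "fingers": 0},
    {"linear": [0, 0, 0], "roll": 0, "fingers": 0},
    {"linear": [0, 0, 0], "roll": 0, "fingers": 0},
    {"linear": [0, 0, 0], "roll": 0, "fingers": 0}
  ]
}}

```text
t: 24.9
ee_pos: [0.5302, -0.0542, 0.0382]
ee_rot: [3.141, -0.005, 0.184]
force: [0.4, 2.7, 5.4]
width: 0.633
grasp_force: 25.0
```

Request:
{"api": "arm_command", "payload": {
  "motion": [
    {"linear": [0, 0, 0], "roll": 0, "fingers": 0},
    {"linear": [0, 0, -0.3], "roll": 0, "fingers": 0},
    {"linear": [0, 0, -0.6], "roll": 0, "fingers": 0},
    {"linear": [0, 0, -0.8], "roll": 0, "fingers": 0},
    {"linear": [0, 0, -0.8], "roll": 0, "fingers": 0},
    {"linear": [0, 0, -0.3], "roll": 0, "fingers": 0},
    {"linear": [0, 0, 0], "roll": 0, "fingers": 0}
  ]
}}

```text
t: 25.6
ee_pos: [0.5295, -0.055, 0.178]
ee_rot: [3.139, -0.005, 0.184]
force: [0.3, 0.3, -4.2]
width: 0.635
grasp_force: 25.0
```

Request:
{"api": "arm_command", "payload": {
  "motion": [
    {"linear": [0.119, -0.725, 0], "roll": 0, "fingers": 0},
    {"linear": [0.119, -0.725, 0], "roll": 0, "fingers": 0},
    {"linear": [0.119, -0.725, 0], "roll": 0, "fingers": 0},
    {"linear": [0.119, -0.725, 0], "roll": 0, "fingers": 0},
    {"linear": [0.119, -0.725, 0], "roll": 0, "fingers": 0},
    {"linear": [0.119, -0.725, 0], "roll": 0, "fingers": 0},
    {"linear": [0.119, -0.725, 0], "roll": 0, "fingers": 0},
    {"linear": [0.119, -0.725, 0], "roll": 0, "fingers": 0},
    {"linear": [0.119, -0.725, 0], "roll": 0, "fingers": 0},
    {"linear": [0.119, -0.725, 0], "roll": 0, "fingers": 0}
  ]
}}

```text
t: 26.6
ee_pos: [0.5187, 0.3134, 0.1712]
ee_rot: [3.14, 0.006, 0.184]
force: [0.1, 0.2, -2.6]
width: 0.636
grasp_force: 25.0
```

Request:
{"api": "arm_command", "payload": {
  "motion": [
    {"linear": [0, 0, 0], "roll": 0, "fingers": 0},
    {"linear": [0, 0, 0], "roll": 0, "fingers": 0},
    {"linear": [0, 0, 0], "roll": 0, "fingers": 0}
  ]
}}

```text
t: 26.9
ee_pos: [0.5197, 0.3115, 0.1731]
ee_rot: [3.14, 0.004, 0.183]
force: [0.0, -0.2, -3.3]
width: 0.634
grasp_force: 25.0
```

Request:
{"api": "arm_command", "payload": {
  "motion": [
    {"linear": [0.035, 0, 0.4], "roll": 0, "fingers": 0},
    {"linear": [0, 0, 0.5], "roll": 0, "fingers": 0},
    {"linear": [0, 0, 0.45], "roll": 0, "fingers": 0},
    {"linear": [0, 0, 0.3], "roll": 0, "fingers": 0},
    {"linear": [0, 0, 0.2], "roll": 0, "fingers": 0},
    {"linear": [0, 0, 0.2], "roll": 0, "fingers": 0},
    {"linear": [0, 0, 0.1], "roll": 0, "fingers": 0},
    {"linear": [0, 0, 0.07], "roll": 0, "fingers": 0},
    {"linear": [0, 0, 0], "roll": 0, "fingers": 0},
    {"linear": [0, 0, 0], "roll": 0, "fingers": 0}
  ]
}}

```text
t: 27.9
ee_pos: [0.5225, 0.3134, 0.0652]
ee_rot: [-3.141, -0.001, 0.184]
force: [0.4, 0.1, -2.9]
width: 0.634
grasp_force: 25.0
```

Request:
{"api": "arm_command", "payload": {
  "motion": [
    {"linear": [0, 0, 0.02], "roll": 0, "fingers": 0},
    {"linear": [0, 0, 0.02], "roll": 0, "fingers": 0},
    {"linear": [0, 0, 0.02], "roll": 0, "fingers": 0},
    {"linear": [0, 0, 0], "roll": 0, "fingers": 0}
  ]
}}

```text
t: 28.3
ee_pos: [0.522, 0.3131, 0.0614]
ee_rot: [3.142, 0.0, 0.184]
force: [-1.3, 0.3, -3.4]
width: 0.633
grasp_force: 25.0
```

Request:
{"api": "arm_command", "payload": {
  "motion": [
    {"linear": [0, 0, 0.02], "roll": 0, "fingers": 0},
    {"linear": [0, 0, 0.02], "roll": 0, "fingers": 0},
    {"linear": [0, 0, 0.02], "roll": 0, "fingers": 0},
    {"linear": [0, 0, 0.02], "roll": 0, "fingers": 0},
    {"linear": [0, 0, 0], "roll": 0, "fingers": 0},
    {"linear": [0, 0, 0], "roll": 0, "fingers": 0}
  ]
}}

```text
t: 28.9
ee_pos: [0.5221, 0.3131, 0.0584]
ee_rot: [-3.142, -0.0, 0.184]
force: [-3.4, -0.4, 3.2]
width: 0.635
grasp_force: 25.0
```

Request:
{"api": "arm_command", "payload": {
  "motion": [
    {"linear": [0, 0, 0], "roll": 0, "fingers": 0.35},
    {"linear": [0, 0, 0], "roll": 0, "fingers": 0.5},
    {"linear": [0, 0, 0], "roll": 0, "fingers": 0.5},
    {"linear": [0, 0, -0.3], "roll": 0, "fingers": 0.5},
    {"linear": [0, 0, -0.7], "roll": 0, "fingers": 0.5},
    {"linear": [0, 0, -0.9], "roll": 0, "fingers": 0.5},
    {"linear": [0, 0, -1], "roll": 0, "fingers": 0.5},
    {"linear": [0, 0, -1], "roll": 0, "fingers": 0.5},
    {"linear": [0, 0, -1], "roll": 0, "fingers": 0.5},
    {"linear": [0, 0, -0.3], "roll": 0, "fingers": 0.5}
  ]
}}

```text
t: 29.9
ee_pos: [0.5233, 0.3137, 0.3269]
ee_rot: [-3.138, -0.014, 0.184]
force: [0.0, 0.1, -0.1]
width: 0.751
grasp_force: 0.0
```

Request:
{"api": "arm_command", "payload": {
  "motion": [
    {"linear": [-0.26, 0.788, 0], "roll": 0, "fingers": 0.5},
    {"linear": [-0.26, 0.788, 0], "roll": 0, "fingers": 0.5},
    {"linear": [-0.26, 0.788, 0], "roll": 0, "fingers": 0.5},
    {"linear": [-0.26, 0.788, 0], "roll": 0, "fingers": 0.5},
    {"linear": [-0.26, 0.788, 0], "roll": 0, "fingers": 0.5},
    {"linear": [0, 0, 0], "roll": 0, "fingers": 0.5},
    {"linear": [0, 0, 0], "roll": 0, "fingers": 0.5},
    {"linear": [0, 0, 0], "roll": 0, "fingers": 0.5}
  ]
}}

```text
t: 30.7
ee_pos: [0.4943, 0.1083, 0.3181]
ee_rot: [-3.141, -0.001, 0.185]
force: [-0.4, -0.7, -0.3]
width: 0.751
grasp_force: 0.0
```

Run:
```python
from h import *
s=env.state();print(s['ee_pos'],s['ee_rot'])
wsnap('w4'); crop('w4.png',130,20,410,300,1.9,'c9.png')
```

```text
[0.49427861 0.10830564 0.31810711] [-3.14106645e+00 -1.13399063e-03  1.84664660e-01]
```

View pics/c9.png

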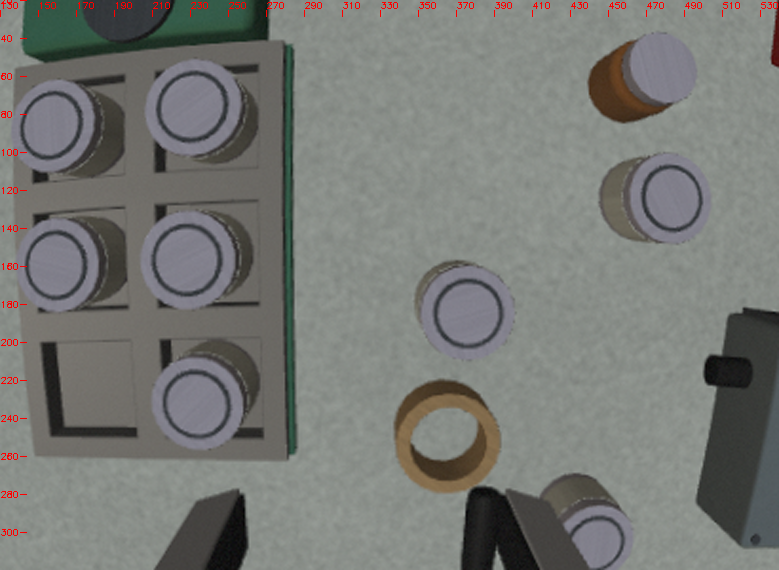

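The second tin is seated at crop (62,265). The spare nearest the robot was knocked aside but still stands, at (443,304). The spare at (376,185) is where it was, so I'll take that one.

Request:
{"api": "arm_command", "payload": {
  "motion": [
    {"linear": [0.26, 0.605, 0], "roll": 0, "fingers": 0.6},
    {"linear": [0.26, 0.605, 0], "roll": 0, "fingers": 0.6},
    {"linear": [0, 0, 0.8], "roll": 0, "fingers": 0.6},
    {"linear": [0, 0, 0.8], "roll": 0, "fingers": 0.6},
    {"linear": [0, 0, 0.8], "roll": 0, "fingers": 0.6},
    {"linear": [0, 0, 0.6], "roll": 0, "fingers": 0.6},
    {"linear": [0, 0, 0], "roll": 0, "fingers": 0.6},
    {"linear": [0, 0, 0], "roll": 0, "fingers": 0.6}
  ]
}}

```text
t: 31.55
ee_pos: [0.531, 0.0538, 0.1677]
ee_rot: [-3.141, 0.001, 0.185]
force: [-0.1, 0.4, -0.0]
width: 0.801
grasp_force: 0.0
```

Run:
```python
from h import *
for p in [(376.3,184.7),(443,304),(483,124)]: print(wray('w4.npz',*p,.066))
```

```text
[0.53083034 0.05360127 0.066     ]
[ 0.39578071 -0.06968893  0.066     ]
[ 0.63233733 -0.06083774  0.066     ]
```

Request:
{"api": "arm_command", "payload": {
  "motion": [
    {"linear": [0, 0, 0.6], "roll": 0, "fingers": 0.6},
    {"linear": [0, 0, 0.6], "roll": 0, "fingers": 0.6},
    {"linear": [0, 0, 0.6], "roll": 0, "fingers": 0.6},
    {"linear": [0, 0, 0.5], "roll": 0, "fingers": 0.6},
    {"linear": [0, 0, 0.34], "roll": 0, "fingers": 0.6},
    {"linear": [0, 0, 0], "roll": 0, "fingers": 0.6},
    {"linear": [0, 0, 0], "roll": 0, "fingers": 0},
    {"linear": [0, 0, 0], "roll": 0, "fingers": 0},
    {"linear": [0, 0, 0], "roll": 0, "fingers": 0},
    {"linear": [0, 0, 0], "roll": 0, "fingers": 0}
  ]
}}

```text
t: 32.55
ee_pos: [0.5329, 0.0535, 0.0383]
ee_rot: [-3.141, -0.006, 0.184]
force: [0.0, 2.7, 6.0]
width: 0.631
grasp_force: 25.0
```

Request:
{"api": "arm_command", "payload": {
  "motion": [
    {"linear": [0, 0, 0], "roll": 0, "fingers": 0},
    {"linear": [0, 0, -0.3], "roll": 0, "fingers": 0},
    {"linear": [0, 0, -0.6], "roll": 0, "fingers": 0},
    {"linear": [0, 0, -0.8], "roll": 0, "fingers": 0},
    {"linear": [0, 0, -0.8], "roll": 0, "fingers": 0},
    {"linear": [0, 0, -0.3], "roll": 0, "fingers": 0},
    {"linear": [0, 0, 0], "roll": 0, "fingers": 0}
  ]
}}

```text
t: 33.25
ee_pos: [0.5323, 0.0526, 0.1782]
ee_rot: [3.14, -0.006, 0.184]
force: [0.4, -0.1, -2.3]
width: 0.632
grasp_force: 25.0
```

Request:
{"api": "arm_command", "payload": {
  "motion": [
    {"linear": [-0.13, -0.643, 0], "roll": 0, "fingers": 0},
    {"linear": [-0.13, -0.643, 0], "roll": 0, "fingers": 0},
    {"linear": [-0.13, -0.643, 0], "roll": 0, "fingers": 0},
    {"linear": [-0.13, -0.643, 0], "roll": 0, "fingers": 0},
    {"linear": [-0.13, -0.643, 0], "roll": 0, "fingers": 0},
    {"linear": [-0.13, -0.643, 0], "roll": 0, "fingers": 0},
    {"linear": [-0.13, -0.643, 0], "roll": 0, "fingers": 0},
    {"linear": [-0.13, -0.643, 0], "roll": 0, "fingers": 0},
    {"linear": [0, 0, 0], "roll": 0, "fingers": 0},
    {"linear": [0, 0, 0], "roll": 0, "fingers": 0}
  ]
}}

```text
t: 34.25
ee_pos: [0.4313, 0.2958, 0.1725]
ee_rot: [3.139, 0.005, 0.185]
force: [-0.1, 0.2, -1.5]
width: 0.635
grasp_force: 25.0
```

Request:
{"api": "arm_command", "payload": {
  "motion": [
    {"linear": [0, 0, 0], "roll": 0, "fingers": 0},
    {"linear": [0, 0, 0], "roll": 0, "fingers": 0}
  ]
}}

```text
t: 34.45
ee_pos: [0.4328, 0.2951, 0.1746]
ee_rot: [3.141, 0.001, 0.182]
force: [0.0, -1.1, -1.4]
width: 0.634
grasp_force: 25.0
```

Request:
{"api": "arm_command", "payload": {
  "motion": [
    {"linear": [0.015, 0, 0.4], "roll": 0, "fingers": 0},
    {"linear": [0, 0, 0.5], "roll": 0, "fingers": 0},
    {"linear": [0, 0, 0.45], "roll": 0, "fingers": 0},
    {"linear": [0, 0, 0.3], "roll": 0, "fingers": 0},
    {"linear": [0, 0, 0.2], "roll": 0, "fingers": 0},
    {"linear": [0, 0, 0.2], "roll": 0, "fingers": 0},
    {"linear": [0, 0, 0.1], "roll": 0, "fingers": 0},
    {"linear": [0, 0, 0.07], "roll": 0, "fingers": 0},
    {"linear": [0, 0, 0], "roll": 0, "fingers": 0},
    {"linear": [0, 0, 0], "roll": 0, "fingers": 0}
  ]
}}

```text
t: 35.45
ee_pos: [0.4338, 0.2966, 0.0651]
ee_rot: [-3.141, -0.001, 0.184]
force: [1.0, -0.6, -1.4]
width: 0.633
grasp_force: 25.0
```

Request:
{"api": "arm_command", "payload": {
  "motion": [
    {"linear": [0, 0, 0.02], "roll": 0, "fingers": 0},
    {"linear": [0, 0, 0.02], "roll": 0, "fingers": 0},
    {"linear": [0, 0, 0.02], "roll": 0, "fingers": 0},
    {"linear": [0, 0, 0.02], "roll": 0, "fingers": 0},
    {"linear": [0, 0, 0], "roll": 0, "fingers": 0}
  ]
}}

```text
t: 35.95
ee_pos: [0.4332, 0.2963, 0.0603]
ee_rot: [3.142, 0.0, 0.184]
force: [-0.2, 0.4, -1.8]
width: 0.631
grasp_force: 25.0
```

Request:
{"api": "arm_command", "payload": {
  "motion": [
    {"linear": [0, 0, 0.02], "roll": 0, "fingers": 0},
    {"linear": [0, 0, 0.02], "roll": 0, "fingers": 0},
    {"linear": [0, 0, 0.02], "roll": 0, "fingers": 0},
    {"linear": [0, 0, 0], "roll": 0, "fingers": 0},
    {"linear": [0, 0, 0], "roll": 0, "fingers": 0}
  ]
}}

```text
t: 36.45
ee_pos: [0.4334, 0.2963, 0.0584]
ee_rot: [-3.141, -0.0, 0.184]
force: [-3.0, -1.5, 5.1]
width: 0.634
grasp_force: 25.0
```

Request:
{"api": "arm_command", "payload": {
  "motion": [
    {"linear": [0, 0, 0], "roll": 0, "fingers": 0.35},
    {"linear": [0, 0, 0], "roll": 0, "fingers": 0.5},
    {"linear": [0, 0, 0], "roll": 0, "fingers": 0.5},
    {"linear": [0, 0, -0.3], "roll": 0, "fingers": 0.5},
    {"linear": [0, 0, -0.7], "roll": 0, "fingers": 0.5},
    {"linear": [0, 0, -0.9], "roll": 0, "fingers": 0.5},
    {"linear": [0, 0, -1], "roll": 0, "fingers": 0.5},
    {"linear": [0, 0, -1], "roll": 0, "fingers": 0.5},
    {"linear": [0, 0, -1], "roll": 0, "fingers": 0.5},
    {"linear": [0, 0, -0.3], "roll": 0, "fingers": 0.5}
  ]
}}

```text
t: 37.45
ee_pos: [0.4349, 0.2971, 0.3244]
ee_rot: [-3.138, -0.011, 0.184]
force: [0.2, 0.4, -0.1]
width: 0.753
grasp_force: 0.0
```

Request:
{"api": "arm_command", "payload": {
  "motion": [
    {"linear": [0.1, 0.787, 0], "roll": 0, "fingers": 0.5},
    {"linear": [0.1, 0.787, 0], "roll": 0, "fingers": 0.5},
    {"linear": [0.1, 0.787, 0], "roll": 0, "fingers": 0.5},
    {"linear": [0.1, 0.787, 0], "roll": 0, "fingers": 0.5},
    {"linear": [0.1, 0.787, 0], "roll": 0, "fingers": 0.5},
    {"linear": [0, 0, 0], "roll": 0, "fingers": 0.5},
    {"linear": [0, 0, 0], "roll": 0, "fingers": 0.5},
    {"linear": [0, 0, 0], "roll": 0, "fingers": 0.5}
  ]
}}

```text
t: 38.25
ee_pos: [0.4938, 0.1082, 0.3174]
ee_rot: [-3.141, -0.0, 0.185]
force: [1.0, -0.0, 0.1]
width: 0.749
grasp_force: 0.0
```

Run:
```python
from h import *
print(env.state()['ee_pos']); wsnap('w5'); snap('side','d5.png')
a=cv2.resize(cv2.imread('pics/w5.png')[20:340,130:640],(510,320));b=cv2.imread('pics/d5.png')[120:440,160:449+41]
cv2.imwrite('pics/c10.png',np.vstack([a[:300,:510],np.pad(b[:300],((0,0),(0,180),(0,0)))])[:600])
```

```text
[0.49378072 0.10820963 0.31738237]
```

View pics/c10.png

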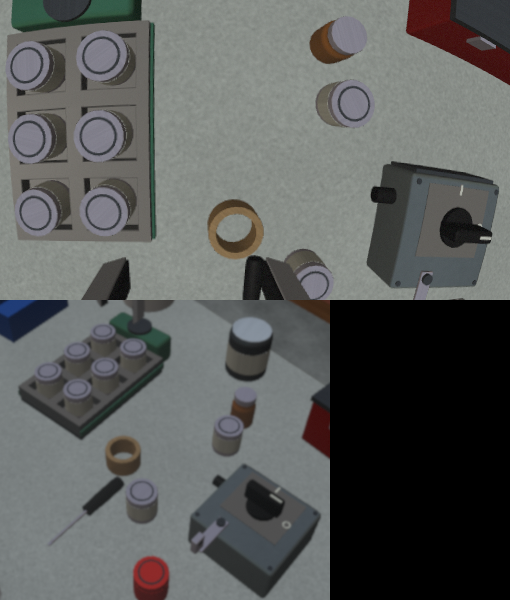

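Run:
```python
from h import *
def ang(f,a,b,z): 
    p=wray(f,*a,z);q=wray(f,*b,z);d=q-p;return np.arctan2(d[1],d[0])
crop('w5.png',490,160,150,150,4,'c11.png')
w=lambda u,v:(u-224,v+100)
print('w1 line',ang('w1.npz',w(684,140),w(679,173),.1405),'box front edge',ang('w1.npz',w(526,0),w(531,210),.09))
```

```text
w1 line -1.5037731739292415 box front edge -1.447926278103018
```

View pics/c11.png

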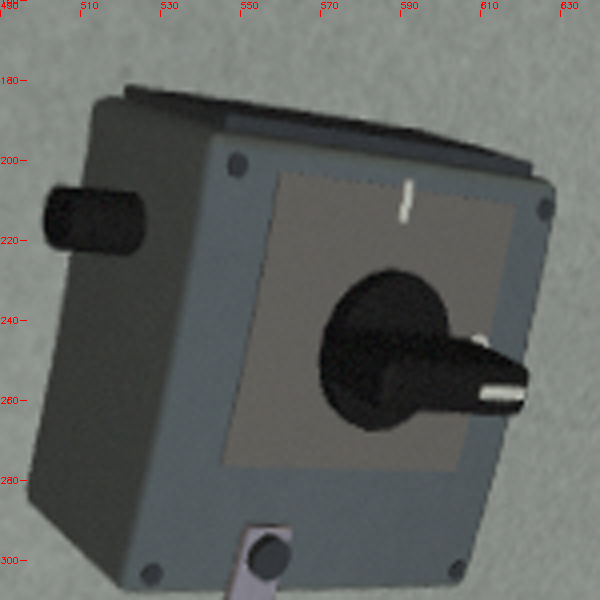

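The crop shows the handle at its off stop and the hasp out. The shaker holds six upright tins, and the two leftover spares, the tape and the jar are standing.

```bash
python3 -c "
from station import env
print(env.sign_off())"
```

```text
the job is handed in; nothing more can be done
None
```

The job is handed in (sign-off gave no verdict): the isolator was turned off and the hasp swung out, each to its stop, then spare tins were seated in the three empty cells; one leftover spare was knocked a few centimetres aside mid-run but still stands, and the tape and jar were not touched.

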